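Find the rocking tube cap and press it home

ROBOT

A 7-joint arm with a two-finger parallel gripper is mounted at the origin on the work surface. World frame = base frame: x ahead of the robot, y to its left, z up, the work surface at z = 0. Lengths are in m, angles in rad, forces in N, time in s.
With the tool pointing down it reaches from about 0.4 to 0.875 m from the base axis. Payload 4.4 kg.
Tool frame: the origin (TCP) lies at the very end of the fingers, on their centre line; the grasp point (between the pads) lies 19 mm behind it (r.grip_point_offset is the distance from the TCP to the grasp point, in m); z points along the fingers, y is the line along which they close (so a half turn about z gives the same grasp; the last joint's range is limited). The gripper opens to 85 mm and grips with 20 to 120 N. Pads are 22 mm wide; open, the fingers measure 114 mm over their backs; the gripper's body (76 mm by 85 mm) begins 54 mm behind the grasp point. The pads swing forward as they close: fully open they stand 13 mm farther back than shut.
Start: joints at [-1.341, 0.628, 0.038, 1.517, -0.027, 0.996, -0.02], TCP at [0.189, 0.622, 0.231] pointing down, gripper open.
Joint ranges: [-3.06, 3.06], [-0.37, 2.12], [-1.25, 1.32], [0.18, 2.47], [-1.1, 4.24], [0.23, 1.98], [-2.94, 2.94]. Speed limits (rad/s): [2.57, 2.57, 3.14, 3.14, 3.14, 3.14, 3.14].

INTERFACE

Orientations are given as a unit quaternion [x, y, z, w].
In Python, from station import r, imaging gives the robot as it stands.
- The arm moves only by the tool drive_tool, never from a script. Its argument "plan" is a list of rows, each a list of 6 numbers: the shift along the tool's x, y, z in cm, then the turn, a rotation vector about the tool's x, y, z in degrees. A call has 1 to 20 rows; each row shifts and turns the commanded pose from where the row before left it, along the tool's axes as they then stand; what a row does not reach is not made up. A row lasts 1/10 s, in which the tool goes at most 50 mm and 8.59 degrees, less where a joint would pass 70% of its speed; a pose out of reach is approached as far as the arm can. A call with a gripper value outside its range is refused whole. "jaw" is the closure, from 0 (fully open) to 1 (shut), set as the call begins (left out, the last holds). The fingers move at their own pace and stop on an object; "newtons" is the grip in N (left out, the last holds). Time passes only in rows, so rows that do not move let the fingers close. It gives the time, the measured TCP pose, the force, the opening and the grip force at its end, in the units of the state.
- r.sense(): the state, without advancing time (a new reading comes with each control period).
- imaging.snapshot(name): name is "scene" or "top" or "wrist"; returns a dict with "image" (384x512x3 uint8, red, green, blue), "intrinsics" (3x3 intrinsics, pixels), "R" (3x3) and "t" (3): a world point X has camera coordinates R X + t; the wrist camera has in their place "mount" (4x4, takes a point from camera to tool coordinates, whose origin is the TCP and whose axes are the flange's). Camera axes: x right, y down, z forward; pixel columns grow to the right and rows downward; lengths in m; the calibration is good to about 2 mm. A picture is of the moment at which its call begins: read the wrist's pose just before it. There is no depth.
- r.job_done(): hands the job in; it is judged then, once.
The state is a dict: "t": time; "qpos": joint angles; "qvel": joint speeds; "joint_torque": joint torques, N m; "position": TCP position; "tcp_rot": TCP orientation; "ft_force": force on the tool from outside, world axes, zero at the start; "torque": the same for the moment, N m; "finger_gap": finger opening in m; "finger_force": force on a finger pad.
Only numpy, scipy, OpenCV 4.12 (cv2) and the standard library are available. Lean on these libraries where they do the work, as an engineer would, in place of code of your own. Each camera call takes 0.05 s, during which the arm holds its last target. There are 200 camera calls.

TASK

On the stall table, a carton holds five capped red tubes, and one of the caps is not fully on, though they all look alike. With the closed fingertips, press lightly down near the edge of the caps, one after another, until you find the one that rocks, then press that cap firmly down at its middle until it is fully home and level. Only press: do not pinch or pull up any cap, do not lean on the tubes hard enough to crush them, and leave everything else on the table where it stands.

Things in the scene. Friction and masses are not known exactly. Their poses are not given: they have to be found in the camera images.
- carton: low open cardboard carton on the table, 200 x 285 x 50 mm (its own x, y, z), fixed; origin under its centre. In it, in two rows along its y (rows 92 mm apart, places 90 mm apart), stand five red cardboard tubes and one yellow novelty, in any order; nothing in it can be knocked over by pressing straight down on a tube
- cap_a: cream push-on cap, 70 mm across with a 21 mm skirt, on a red tube; origin at the centre of its flat top, z up out of the cap, tipping with it. The tubes are 64 mm across, 100 mm tall and fixed, but stand at heights differing by up to 10 mm, so height does not tell which cap is loose.
- cap_b: cream push-on cap, 70 mm across with a 21 mm skirt, on a red tube; origin at the centre of its flat top, z up out of the cap, tipping with it. Four caps are home and do not give. One, any of the five, is 5 mm short of home: pressed with 2 N or more some 25 mm from its centre it tips about 0.18 rad towards the finger, and springs level when released.
- cap_c: cream push-on cap, 70 mm across with a 21 mm skirt, on a red tube; origin at the centre of its flat top, z up out of the cap, tipping with it. The loose cap, pressed at its centre with more than 10 N, slides down 5 mm, stops on the tube's rim, stays there and rocks no more.
- cap_d: cream push-on cap, 70 mm across with a 21 mm skirt, on a red tube; origin at the centre of its flat top, z up out of the cap, tipping with it. Caps can be pulled up off their tubes: do not. Do not press any with more than 60 N.
- cap_e: cream push-on cap, 70 mm across with a 21 mm skirt, on a red tube; origin at the centre of its flat top, z up out of the cap, tipping with it. Like the other caps.
- pack_in: yellow-and-green novelty standing among the tubes in the carton: round base 62 mm across, 75 mm high, lower than the caps; origin under its centre. Leave it alone
- pack_out: the same novelty (62 mm across, 75 mm high) standing on the table just outside the carton; origin under its centre. Leave it alone
- tape: roll of brown packing tape lying on the table on the robot's side of the carton, 90 mm across, 48 mm high; origin under its centre. Leave it alone
- cone: bright green cone, 56 mm across, 85 mm high, beyond the carton; origin under its centre. Leave it alone
- cup: steel cup, 76 mm across, 95 mm high, far to the left; origin under its centre. Leave it alone
- stapler: black and grey stapler, 140 x 36 x 48 mm, far to the right; origin under its centre. Leave it alone
- marker_box: small cardboard box, 50 x 90 x 30 mm, to the right; origin under its centre. Leave it alone

How it is judged:
By the outcome, as a careful person would: the job done as asked, in the order asked, and still so for the second after the job is handed in, with the robot touching nothing.
It also fails if it takes over 51 s, if anything falls off the work surface, if the arm or the gripper's body presses on something with over 40 N, if the wrist force passes 120 N, or if a joint passes its speed limit or range.

## Working session

There is one attempt and no reset: what is moved stays moved. The work goes in short steps, Python scripts to look and compute and a tool call to move; the robot and the scene stay as the last step left them, time stands still between calls to the robot, and variables do not carry over. Pictures are saved under pics/ and viewed, at most 10 in all, crops included, and the job is handed in when it is done.

Besides the shell and the picture viewer there is one more tool, called as name([rows], argument=value, ...), one row to a line, values as JSON. drive_tool: Moves the arm, as the interface text tells. Its arguments: {"type":"object","properties":{"plan":{"type":"array"},"jaw":{"type":"number"},"newtons":{"type":"number"}},"required":["plan"]}

```bash
mkdir -p pics
python3 - <<'E'
from station import r, imaging
import cv2,pickle
s=r.sense();print({k:s[k] for k in('t','position','tcp_rot','ft_force','finger_gap')})
d={}
for n in("scene","top"):
    p=imaging.snapshot(n);d[n]=p
    cv2.imwrite(f"pics/{n}1.png",p["image"][:,:,::-1]);print(n,p["intrinsics"],p["R"],p["t"])
pickle.dump(d,open("d.pkl","wb"))
E
```

```text
{'t': 0.0, 'position': array([0.18929209, 0.62115624, 0.23039677]), 'tcp_rot': array([ 1.47367243e-01,  9.89081381e-01, -9.50920114e-04, -1.16936539e-04]), 'ft_force': array([-0.06076292,  0.38353977, -0.21029743]), 'finger_gap': 0.08556618119759955}
scene [[348.44262519   0.         248.047435  ]
 [  0.         348.44262519 192.61528118]
 [  0.           0.           1.        ]] [[-0.6972352   0.71683888 -0.0022574 ]
 [ 0.57556084  0.55793804 -0.59785856]
 [-0.42730877 -0.41814731 -0.80159843]] [ 0.3986847  -0.25624744  1.44164959]
top [[486.36003514   0.         255.79032511]
 [  0.         486.36003514 193.59996195]
 [  0.           0.           1.        ]] [[ 0.02473474 -0.99967612 -0.00598699]
 [-0.99555487 -0.02408748 -0.09105105]
 [ 0.09087735  0.0082125  -0.99582823]] [-1.37499733e-03  5.57024497e-01  1.56241028e+00]
```

View pics/top1.png

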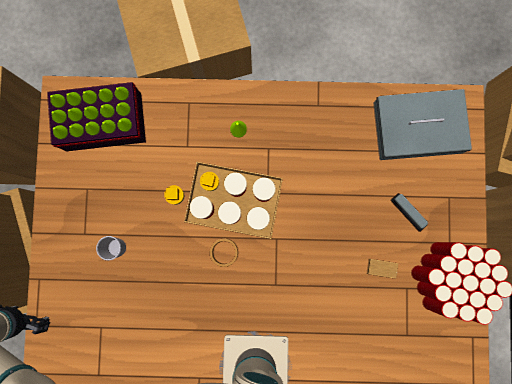

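View pics/scene1.png

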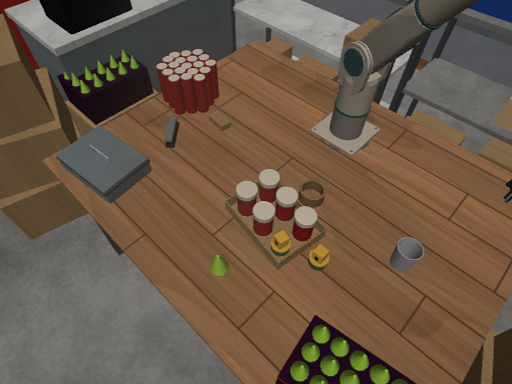

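The top view shows five cream caps at about (235,184), (264,189), (201,207), (229,213) and (258,218). The carton novelty is at (209,181), and the outer one at (174,195). The scene view shows the same layout.

```bash
cat > m.py <<'E'
import cv2,pickle,numpy as np
from scipy.optimize import linear_sum_assignment
d=pickle.load(open("d.pkl","rb"))
def blobs(n,box):
    im=d[n]["image"];h=cv2.cvtColor(im,cv2.COLOR_RGB2HSV)
    m=((h[...,1]<75)&(h[...,2]>150)).astype(np.uint8)
    k=np.zeros_like(m);x0,y0,x1,y1=box;k[y0:y1,x0:x1]=1
    N,l,st,c=cv2.connectedComponentsWithStats(m*k)
    return [(c[i],st[i]) for i in range(1,N) if st[i,4]>80]
def proj(n,X):
    p=d[n];c=p["R"]@X+p["t"];u=p["intrinsics"]@c;return u[:2]/u[2]
def back(n,uv,z):
    p=d[n];v=p["R"].T@np.linalg.solve(p["intrinsics"],[*uv,1]);o=-p["R"].T@p["t"]
    return o+v*(z-o[2])/v[2]
if __name__=="__main__":
    T=blobs("top",(185,160,285,240));S=blobs("scene",(225,160,325,245))
    for c,s in T:print("top",c.round(1),s[2:],back("top",c,.115).round(4))
    for c,s in S:print("scene",c.round(1),s[2:],back("scene",c,.115).round(4))
    im=d["scene"]["image"][155:255,215:335,::-1]
    im2=d["top"]["image"][155:245,180:290,::-1]
    a=cv2.resize(im,(600,500),interpolation=2)
    cv2.imwrite("pics/crop.png",a)
E
python3 m.py
```

```text
top [234.9 183.3] [ 23  22 395] [0.5792 0.0767 0.115 ]
top [263.5 188.4] [ 22  22 396] [ 0.5653 -0.0119  0.115 ]
top [200.5 206.8] [ 22  23 398] [0.5038 0.1803 0.115 ]
top [229.1 212.4] [ 23  22 401] [0.4889 0.0921 0.115 ]
top [257.8 217.8] [ 23  23 399] [0.4744 0.0034 0.115 ]
scene [269.  176.6] [ 21  16 262] [4.729e-01 2.000e-04 1.150e-01]
scene [246.2 188.8] [ 21  17 287] [ 0.5613 -0.0182  0.115 ]
scene [286.8 194.8] [ 21  17 291] [0.4888 0.0909 0.115 ]
scene [263.5 210. ] [ 22  19 317] [0.5826 0.0768 0.115 ]
scene [305.5 215.2] [ 22  19 328] [0.508  0.1813 0.115 ]
```

View pics/crop.png

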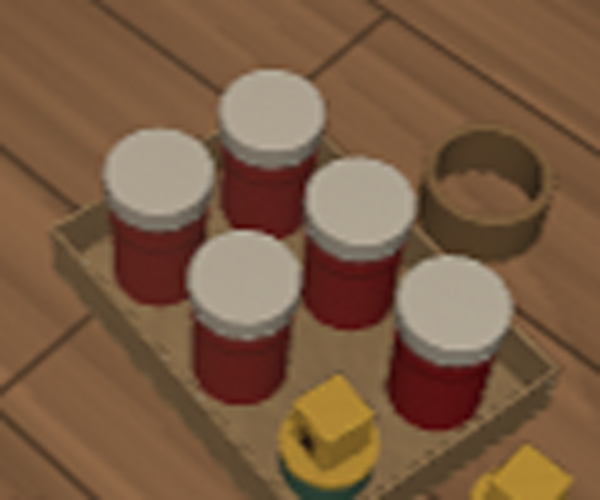

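drive_tool([
  [0, 0, 0, 0, 0, -8.45],
  [0, 0, 0, 0, 0, -8.45],
  [-2.2, -3.3, 0, 0, 0, 0],
  [-2.2, -3.3, 0, 0, 0, 0],
  [-2.2, -3.3, 0, 0, 0, 0],
  [-2.2, -3.3, 0, 0, 0, 0],
  [-2.2, -3.3, 0, 0, 0, 0],
  [-2.2, -3.3, 0, 0, 0, 0],
  [-2.2, -3.3, 0, 0, 0, 0],
  [-2.2, -3.3, 0, 0, 0, 0],
  [-2.2, -3.3, 0, 0, 0, 0],
  [-2.2, -3.3, 0, 0, 0, 0],
  [-2.2, -3.3, 0, 0, 0, 0],
  [-2.2, -3.3, 0, 0, 0, 0],
  [0, 0, 0, 0, 0, 0],
  [0, 0, 0, 0, 0, 0],
], jaw=1)

```text
t: 1.7
position: [0.4533, 0.2247, 0.231]
tcp_rot: [0.002, 1.0, -0.0, -0.0]
ft_force: [-0.2, 1.0, 0.2]
finger_gap: -0.0001
finger_force: 0.0
```

drive_tool([
  [-1.4, -2.2, 0, 0, 0, 0],
  [-1.4, -2.2, 0, 0, 0, 0],
  [0, 0, 2.5, 0, 0, 0],
  [0, 0, 2.5, 0, 0, 0],
  [0, 0, 2.5, 0, 0, 0],
  [0, 0, 1.5, 0, 0, 0],
  [0, 0, 0.5, 0, 0, 0],
  [0, 0, 0, 0, 0, 0],
  [0, 0, 0, 0, 0, 0],
])

```text
t: 2.6
position: [0.4813, 0.1825, 0.1369]
tcp_rot: [-0.0, 1.0, 0.0, 0.0]
ft_force: [0.6, 0.0, 0.1]
finger_gap: -0.0
finger_force: 0.0
```

Run:
```python
from station import r, imaging
import cv2,numpy as np
s=r.sense();print(s["position"],s["ft_force"])
a=imaging.snapshot("scene")["image"][135:255,215:335,::-1];b=imaging.snapshot("wrist")["image"][:,:,::-1]
cv2.imwrite("pics/near.png",np.hstack([cv2.resize(a,(384,384),interpolation=2),cv2.resize(b,(400,300)).copy() if 0 else cv2.resize(b,(400,384))]))
```

```text
[0.4813125  0.18251472 0.13694892] [0.63676499 0.01274262 0.13082735]
```

View pics/near.png

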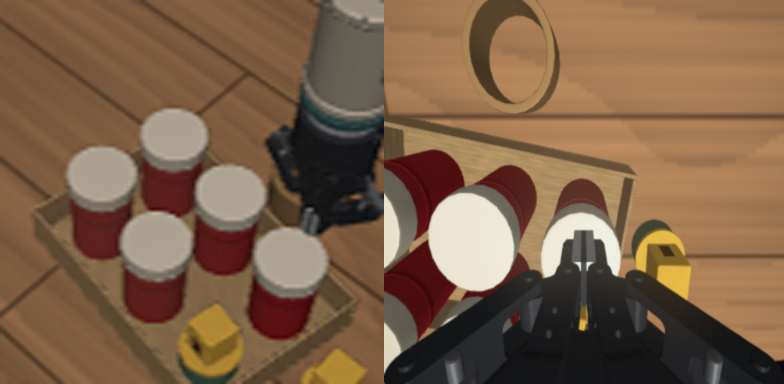

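The fingertips stand above the robot-side edge of the left near cap, as intended, so I'll probe downward.

drive_tool([
  [0, 0, 0.4, 0, 0, 0],
  [0, 0, 0.4, 0, 0, 0],
  [0, 0, 0.3, 0, 0, 0],
  [0, 0, 0, 0, 0, 0],
])

```text
t: 3.1
position: [0.4807, 0.1814, 0.1248]
tcp_rot: [0.0, 1.0, -0.0, -0.0]
ft_force: [-0.2, -0.7, 0.5]
finger_gap: -0.0002
finger_force: 0.0
```

drive_tool([
  [0, 0, 0.2, 0, 0, 0],
  [0, 0, 0.2, 0, 0, 0],
  [0, 0, 0, 0, 0, 0],
])

```text
t: 3.4
position: [0.4809, 0.1815, 0.121]
tcp_rot: [0.0, 1.0, -0.0, -0.0]
ft_force: [-0.4, -0.5, 0.6]
finger_gap: 0.0002
finger_force: 0.0
```

drive_tool([
  [0, 0, 0.2, 0, 0, 0],
  [0, 0, 0, 0, 0, 0],
])

```text
t: 3.6
position: [0.481, 0.1815, 0.1191]
tcp_rot: [0.0, 1.0, -0.0, -0.0]
ft_force: [0.5, 0.5, 0.3]
finger_gap: -0.0
finger_force: 0.0
```

drive_tool([
  [0, 0, 0.2, 0, 0, 0],
  [0, 0, 0, 0, 0, 0],
])

```text
t: 3.8
position: [0.4809, 0.1815, 0.1171]
tcp_rot: [0.0, 1.0, -0.0, -0.0]
ft_force: [0.1, 0.1, -0.2]
finger_gap: -0.0002
finger_force: 0.0
```

drive_tool([
  [0, 0, 0.2, 0, 0, 0],
  [0, 0, 0, 0, 0, 0],
])

```text
t: 4.0
position: [0.4809, 0.1815, 0.1151]
tcp_rot: [0.0, 1.0, -0.0, -0.0]
ft_force: [-0.4, -0.3, 0.1]
finger_gap: 0.0003
finger_force: 0.0
```

drive_tool([
  [0, 0, 0.1, 0, 0, 0],
  [0, 0, 0, 0, 0, 0],
])

```text
t: 4.2
position: [0.481, 0.1815, 0.1142]
tcp_rot: [0.0, 1.0, -0.0, -0.0]
ft_force: [0.1, -1.0, 0.6]
finger_gap: -0.0
finger_force: 0.0
```

drive_tool([
  [0, 0, 0.1, 0, 0, 0],
  [0, 0, 0, 0, 0, 0],
])

```text
t: 4.4
position: [0.481, 0.1815, 0.1132]
tcp_rot: [0.0, 1.0, -0.0, -0.0]
ft_force: [-0.1, 0.9, 0.5]
finger_gap: -0.0001
finger_force: 0.0
```

drive_tool([
  [0, 0, 0.1, 0, 0, 0],
  [0, 0, 0, 0, 0, 0],
])

```text
t: 4.6
position: [0.4811, 0.1816, 0.1125]
tcp_rot: [0.0, 1.0, 0.0, 0.0]
ft_force: [0.2, -0.5, 2.3]
finger_gap: 0.0004
finger_force: 1.3
```

drive_tool([
  [0, 0, 0.1, 0, 0, 0],
  [0, 0, 0, 0, 0, 0],
])

```text
t: 4.8
position: [0.4812, 0.1816, 0.1122]
tcp_rot: [0.0, 1.0, 0.0, 0.0]
ft_force: [-2.5, -1.0, 10.4]
finger_gap: -0.0002
finger_force: 5.3
```

drive_tool([
  [0, 0, 0.1, 0, 0, 0],
  [0, 0, 0, 0, 0, 0],
])

```text
t: 5.0
position: [0.4812, 0.1816, 0.1121]
tcp_rot: [0.0, 1.0, 0.0, 0.0]
ft_force: [-3.7, -1.2, 19.2]
finger_gap: -0.0001
finger_force: 9.5
```

Cap A is solid: force climbs about 9 N per mm with no give, and its top is at z≈0.1125. Next is B.

drive_tool([
  [0, 0, -2.5, 0, 0, 0],
  [0.4, -2.25, 0, 0, 0, 0],
  [0.4, -2.25, 0, 0, 0, 0],
  [0.4, -2.25, 0, 0, 0, 0],
  [0.4, -2.25, 0, 0, 0, 0],
  [0, 0, 0.6, 0, 0, 0],
  [0, 0, 0.5, 0, 0, 0],
  [0, 0, 0, 0, 0, 0],
])

```text
t: 5.8
position: [0.4648, 0.0925, 0.1236]
tcp_rot: [-0.0, 1.0, 0.0, -0.001]
ft_force: [1.0, 0.6, 0.3]
finger_gap: -0.0001
finger_force: 0.0
```

drive_tool([
  [0, 0, 0.2, 0, 0, 0],
  [0, 0, 0, 0, 0, 0],
])

```text
t: 6.0
position: [0.465, 0.0924, 0.122]
tcp_rot: [-0.0, 1.0, 0.0, -0.0]
ft_force: [-0.1, -0.2, -0.3]
finger_gap: 0.0
finger_force: 0.0
```

drive_tool([
  [0, 0, 0.1, 0, 0, 0],
  [0, 0, 0, 0, 0, 0],
])

```text
t: 6.2
position: [0.465, 0.0918, 0.1213]
tcp_rot: [0.0, 1.0, 0.0, -0.0]
ft_force: [-0.7, -0.5, 0.2]
finger_gap: 0.0003
finger_force: 0.0
```

drive_tool([
  [0, 0, 0.1, 0, 0, 0],
  [0, 0, 0.1, 0, 0, 0],
  [0, 0, 0, 0, 0, 0],
])

```text
t: 6.5
position: [0.4649, 0.0915, 0.1192]
tcp_rot: [0.0, 1.0, -0.0, -0.0]
ft_force: [-0.1, -0.9, -0.6]
finger_gap: 0.0002
finger_force: 0.0
```

drive_tool([
  [0, 0, 0.1, 0, 0, 0],
  [0, 0, 0, 0, 0, 0],
])

```text
t: 6.7
position: [0.4651, 0.0916, 0.1186]
tcp_rot: [0.0, 1.0, 0.0, 0.0]
ft_force: [-0.9, -0.8, 4.3]
finger_gap: -0.0
finger_force: 1.8
```

drive_tool([
  [0, 0, 0.1, 0, 0, 0],
  [0, 0, 0, 0, 0, 0],
])

```text
t: 6.9
position: [0.4651, 0.0915, 0.1184]
tcp_rot: [0.001, 1.0, 0.0, 0.0]
ft_force: [-2.3, -1.1, 13.9]
finger_gap: -0.0001
finger_force: 6.9
```

B is solid too. Next is C.

drive_tool([
  [0, 0, -2.0, 0, 0, 0],
  [0.4, -2.2, 0, 0, 0, 0],
  [0.4, -2.2, 0, 0, 0, 0],
  [0.4, -2.25, 0, 0, 0, 0],
  [0.3, -2.25, 0, 0, 0, 0],
  [0, 0, 0.5, 0, 0, 0],
  [0, 0, 0.4, 0, 0, 0],
  [0, 0, 0, 0, 0, 0],
])

```text
t: 7.7
position: [0.4497, 0.0036, 0.1277]
tcp_rot: [-0.0, 1.0, 0.0, -0.0]
ft_force: [0.1, -0.2, -0.2]
finger_gap: 0.0002
finger_force: 0.0
```

drive_tool([
  [0, 0, 0.2, 0, 0, 0],
  [0, 0, 0, 0, 0, 0],
])

```text
t: 7.9
position: [0.4499, 0.0034, 0.1261]
tcp_rot: [-0.0, 1.0, 0.0, -0.0]
ft_force: [0.2, 0.0, 0.6]
finger_gap: 0.0002
finger_force: 0.0
```

drive_tool([
  [0, 0, 0.1, 0, 0, 0],
  [0, 0, 0, 0, 0, 0],
])

```text
t: 8.1
position: [0.4499, 0.0028, 0.1253]
tcp_rot: [0.0, 1.0, 0.0, -0.0]
ft_force: [-0.5, 0.7, -0.6]
finger_gap: -0.0002
finger_force: 0.0
```

drive_tool([
  [0, 0, 0.1, 0, 0, 0],
  [0, 0, 0, 0, 0, 0],
])

```text
t: 8.3
position: [0.4499, 0.0026, 0.1242]
tcp_rot: [0.0, 1.0, 0.0, -0.0]
ft_force: [0.2, 0.3, -0.2]
finger_gap: 0.0002
finger_force: 0.0
```

drive_tool([
  [0, 0, 0.1, 0, 0, 0],
  [0, 0, 0, 0, 0, 0],
])

```text
t: 8.5
position: [0.4499, 0.0026, 0.1232]
tcp_rot: [0.0, 1.0, 0.0, -0.0]
ft_force: [-0.6, -0.0, 0.0]
finger_gap: -0.0003
finger_force: 0.0
```

drive_tool([
  [0, 0, 0.1, 0, 0, 0],
  [0, 0, 0, 0, 0, 0],
])

```text
t: 8.7
position: [0.4498, 0.0025, 0.1222]
tcp_rot: [0.0, 1.0, -0.0, -0.0]
ft_force: [0.4, 0.5, 0.3]
finger_gap: -0.0001
finger_force: 0.0
```

drive_tool([
  [0, 0, 0.1, 0, 0, 0],
  [0, 0, 0, 0, 0, 0],
])

```text
t: 8.9
position: [0.4499, 0.0026, 0.1212]
tcp_rot: [0.0, 1.0, 0.0, -0.0]
ft_force: [-0.3, -0.2, -0.3]
finger_gap: -0.0001
finger_force: 0.0
```

drive_tool([
  [0, 0, 0.1, 0, 0, 0],
  [0, 0, 0, 0, 0, 0],
])

```text
t: 9.1
position: [0.45, 0.0026, 0.1204]
tcp_rot: [0.0, 1.0, 0.0, 0.0]
ft_force: [-0.6, 0.9, 1.3]
finger_gap: 0.0001
finger_force: 0.8
```

drive_tool([
  [0, 0, 0.1, 0, 0, 0],
  [0, 0, 0, 0, 0, 0],
])

```text
t: 9.3
position: [0.45, 0.0026, 0.12]
tcp_rot: [0.0, 1.0, -0.0, 0.0]
ft_force: [-2.7, 0.1, 11.2]
finger_gap: 0.0001
finger_force: 5.3
```

C is solid. Next is D, pressed on its far side.

drive_tool([
  [0, 0, -2.4, 0, 0, 0],
  [-2.3, -0.3, 0, 0, 0, 0],
  [-2.3, -0.3, 0, 0, 0, 0],
  [-2.3, -0.3, 0, 0, 0, 0],
  [-2.3, -0.3, 0, 0, 0, 0],
  [-2.3, -0.2, 0, 0, 0, 0],
  [-2.3, -0.2, 0, 0, 0, 0],
  [0, 0, 0.5, 0, 0, 0],
  [0, 0, 0.5, 0, 0, 0],
  [0, 0, 0, 0, 0, 0],
])

```text
t: 10.3
position: [0.5859, -0.0135, 0.1321]
tcp_rot: [0.0, 1.0, 0.0, -0.002]
ft_force: [-0.6, 0.0, 0.3]
finger_gap: 0.0002
finger_force: 0.0
```

drive_tool([
  [0, 0, 0.2, 0, 0, 0],
  [0, 0, 0, 0, 0, 0],
])

```text
t: 10.5
position: [0.5872, -0.0135, 0.1312]
tcp_rot: [0.0, 1.0, 0.0, -0.0]
ft_force: [-0.1, -0.0, -0.5]
finger_gap: -0.0002
finger_force: 0.0
```

drive_tool([
  [0, 0, 0.1, 0, 0, 0],
  [0, 0, 0.1, 0, 0, 0],
  [0, 0, 0, 0, 0, 0],
])

```text
t: 10.8
position: [0.5878, -0.0135, 0.1293]
tcp_rot: [0.0, 1.0, 0.0, -0.0]
ft_force: [-0.7, -0.1, -0.3]
finger_gap: -0.0001
finger_force: 0.0
```

drive_tool([
  [0, 0, 0.1, 0, 0, 0],
  [0, 0, 0.1, 0, 0, 0],
  [0, 0, 0, 0, 0, 0],
])

```text
t: 11.1
position: [0.5878, -0.0135, 0.1271]
tcp_rot: [0.0, 1.0, 0.0, -0.0]
ft_force: [-0.1, 0.6, -0.6]
finger_gap: -0.0001
finger_force: 0.0
```

drive_tool([
  [0, 0, 0.1, 0, 0, 0],
  [0, 0, 0, 0, 0, 0],
])

```text
t: 11.3
position: [0.5878, -0.0135, 0.1262]
tcp_rot: [0.0, 1.0, 0.0, -0.0]
ft_force: [0.1, 0.0, -0.1]
finger_gap: -0.0002
finger_force: 0.0
```

drive_tool([
  [0, 0, 0.1, 0, 0, 0],
  [0, 0, 0, 0, 0, 0],
])

```text
t: 11.5
position: [0.588, -0.0135, 0.1253]
tcp_rot: [0.0, 1.0, 0.0, 0.0]
ft_force: [1.2, -0.8, -0.4]
finger_gap: -0.0002
finger_force: 0.1
```

drive_tool([
  [0, 0, 0.1, 0, 0, 0],
  [0, 0, 0, 0, 0, 0],
])

```text
t: 11.7
position: [0.588, -0.0136, 0.1243]
tcp_rot: [0.0, 1.0, -0.0, 0.0]
ft_force: [0.8, -0.7, 0.3]
finger_gap: 0.0001
finger_force: 0.2
```

drive_tool([
  [0, 0, 0.1, 0, 0, 0],
  [0, 0, 0, 0, 0, 0],
])

```text
t: 11.9
position: [0.5882, -0.0137, 0.1235]
tcp_rot: [0.0, 1.0, -0.0, 0.0]
ft_force: [0.8, -0.3, 1.4]
finger_gap: -0.0001
finger_force: 1.0
```

Finger force began at 0.1253 and is growing softly, which looks like a cap giving way. I'll keep going.

drive_tool([
  [0, 0, 0.1, 0, 0, 0],
  [0, 0, 0, 0, 0, 0],
])

```text
t: 12.1
position: [0.5883, -0.0137, 0.1231]
tcp_rot: [0.0, 1.0, -0.0, 0.0]
ft_force: [-0.9, -0.7, 6.7]
finger_gap: 0.0001
finger_force: 3.3
```

drive_tool([
  [0, 0, 0.1, 0, 0, 0],
  [0, 0, 0, 0, 0, 0],
])

```text
t: 12.3
position: [0.5883, -0.0137, 0.1228]
tcp_rot: [0.001, 1.0, -0.0, 0.001]
ft_force: [-2.4, 0.3, 11.7]
finger_gap: 0.0001
finger_force: 5.7
```

Run:
```python
from station import r, imaging
import cv2,numpy as np
s=r.sense();print(s["position"],s["ft_force"])
a=imaging.snapshot("scene")["image"][135:255,215:335,::-1]
cv2.imwrite("pics/tip.png",cv2.resize(a,(600,600),interpolation=2))
```

```text
[ 0.58831408 -0.01365436  0.12283947] [-2.44069223  0.27585443 11.67496927]
```

View pics/tip.png

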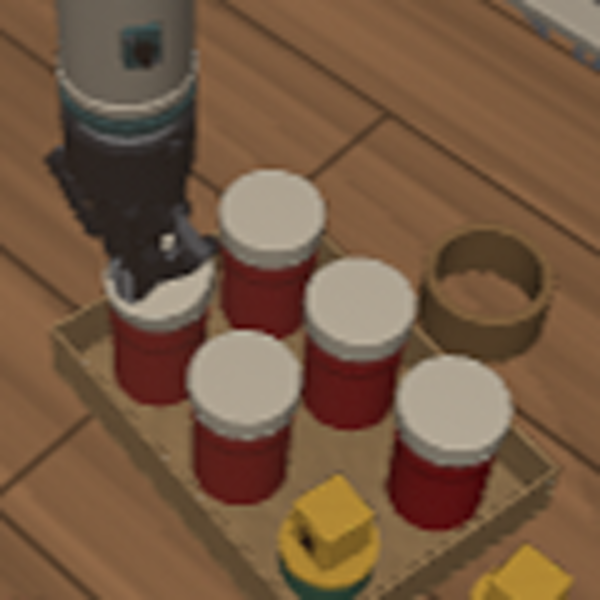

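The picture shows the closed fingertips on the far edge of cap D, crop (140,290), with the cap dipped there. It sank about 2.5 mm or more at under 2 N, unlike the solid ones. I'll measure its released height at the centre.

drive_tool([
  [0, 0, -1.4, 0, 0, 0],
  [1.2, 0, 0, 0, 0, 0],
  [1.2, 0, 0, 0, 0, 0],
  [0, 0, 0.4, 0, 0, 0],
  [0, 0, 0, 0, 0, 0],
  [0, 0, 0, 0, 0, 0],
])

```text
t: 12.95
position: [0.5646, -0.0135, 0.1312]
tcp_rot: [0.0, 1.0, 0.0, 0.0]
ft_force: [-0.2, -0.4, -0.2]
finger_gap: -0.0001
finger_force: 0.0
```

drive_tool([
  [0, 0, 0.1, 0, 0, 0],
  [0, 0, 0.1, 0, 0, 0],
  [0, 0, 0, 0, 0, 0],
])

```text
t: 13.25
position: [0.564, -0.0135, 0.129]
tcp_rot: [0.0, 1.0, 0.0, -0.0]
ft_force: [-0.1, -0.3, 0.6]
finger_gap: -0.0001
finger_force: 0.0
```

drive_tool([
  [0, 0, 0.1, 0, 0, 0],
  [0, 0, 0, 0, 0, 0],
])

```text
t: 13.45
position: [0.5639, -0.0135, 0.1281]
tcp_rot: [0.0, 1.0, 0.0, -0.0]
ft_force: [-0.4, 0.2, 0.0]
finger_gap: 0.0003
finger_force: 0.0
```

drive_tool([
  [0, 0, 0.1, 0, 0, 0],
  [0, 0, 0, 0, 0, 0],
])

```text
t: 13.65
position: [0.5638, -0.0135, 0.1272]
tcp_rot: [0.0, 1.0, 0.0, -0.0]
ft_force: [0.1, 0.8, 0.4]
finger_gap: 0.0003
finger_force: 0.0
```

drive_tool([
  [0, 0, 0.1, 0, 0, 0],
  [0, 0, 0, 0, 0, 0],
])

```text
t: 13.85
position: [0.5638, -0.0135, 0.1262]
tcp_rot: [0.0, 1.0, 0.0, -0.0]
ft_force: [-0.7, -0.7, 0.0]
finger_gap: 0.0001
finger_force: 0.0
```

drive_tool([
  [0, 0, 0.1, 0, 0, 0],
  [0, 0, 0, 0, 0, 0],
])

```text
t: 14.05
position: [0.564, -0.0135, 0.1257]
tcp_rot: [0.0, 1.0, -0.0, 0.0]
ft_force: [-0.9, 0.5, 4.0]
finger_gap: -0.0002
finger_force: 2.0
```

drive_tool([
  [0, 0, 0.05, 0, 0, 0],
  [0, 0, 0, 0, 0, 0],
])

```text
t: 14.25
position: [0.5639, -0.0135, 0.1255]
tcp_rot: [0.0, 1.0, -0.0, 0.0]
ft_force: [-2.6, -0.5, 6.6]
finger_gap: -0.0003
finger_force: 3.4
```

Released, the centre is at 0.1258, against 0.1231 when its edge was pressed. D rocks, so it is the loose one. Now I'll press it home.

drive_tool([
  [0, 0, 0.1, 0, 0, 0],
  [0, 0, 0.1, 0, 0, 0],
  [0, 0, 0, 0, 0, 0],
])

```text
t: 14.55
position: [0.564, -0.0135, 0.1236]
tcp_rot: [0.0, 1.0, 0.0, 0.0]
ft_force: [-1.5, -0.4, 6.9]
finger_gap: -0.0001
finger_force: 3.6
```

drive_tool([
  [0, 0, 0.1, 0, 0, 0],
  [0, 0, 0, 0, 0, 0],
])

```text
t: 14.75
position: [0.564, -0.0135, 0.1226]
tcp_rot: [0.0, 1.0, -0.0, 0.0]
ft_force: [-2.9, -0.8, 7.0]
finger_gap: 0.0
finger_force: 3.7
```

drive_tool([
  [0, 0, 0.1, 0, 0, 0],
  [0, 0, 0, 0, 0, 0],
])

```text
t: 14.95
position: [0.564, -0.0135, 0.1216]
tcp_rot: [0.0, 1.0, 0.0, 0.0]
ft_force: [-1.9, -0.1, 7.6]
finger_gap: -0.0001
finger_force: 3.7
```

It is sliding down as described. I'll continue to the stop.

drive_tool([
  [0, 0, 0.1, 0, 0, 0],
  [0, 0, 0.1, 0, 0, 0],
  [0, 0, 0, 0, 0, 0],
])

```text
t: 15.25
position: [0.564, -0.0135, 0.1208]
tcp_rot: [0.0, 1.0, -0.0, 0.0]
ft_force: [-4.8, 0.4, 18.6]
finger_gap: -0.0
finger_force: 8.8
```

drive_tool([
  [0, 0, 0.1, 0, 0, 0],
  [0, 0, 0, 0, 0, 0],
])

```text
t: 15.45
position: [0.5641, -0.0135, 0.1207]
tcp_rot: [0.0, 1.0, -0.0, 0.001]
ft_force: [-7.2, 0.4, 24.4]
finger_gap: -0.0001
finger_force: 12.4
```

It stopped after 5 mm, at 24 N. I'll lift away and take a look.

drive_tool([
  [0, 0, -0.5, 0, 0, 0],
  [0, 0, -2, 0, 0, 0],
  [0, 0, -4, 0, 0, 0],
  [0, 0, -4, 0, 0, 0],
  [0, 0, -4, 0, 0, 0],
  [3, 0, 0, 0, 0, 0],
  [3, 0, 0, 0, 0, 0],
  [0, 0, 0, 0, 0, 0],
  [0, 0, 0, 0, 0, 0],
  [0, 0, 0, 0, 0, 0],
])

```text
t: 16.45
position: [0.5049, -0.0135, 0.2628]
tcp_rot: [0.0, 1.0, 0.0, 0.001]
ft_force: [0.1, -0.3, -1.0]
finger_gap: 0.0002
finger_force: 0.0
```

Run:
```python
from station import r, imaging
import cv2,numpy as np
s=r.sense();print(s["position"],s["ft_force"],s["t"])
a=imaging.snapshot("scene")["image"][135:255,215:335,::-1]
cv2.imwrite("pics/end.png",cv2.resize(a,(600,600),interpolation=2))
```

```text
[ 0.50489225 -0.01345527  0.26280542] [ 0.10550464 -0.27436622 -0.95775343] 16.45
```

View pics/end.png

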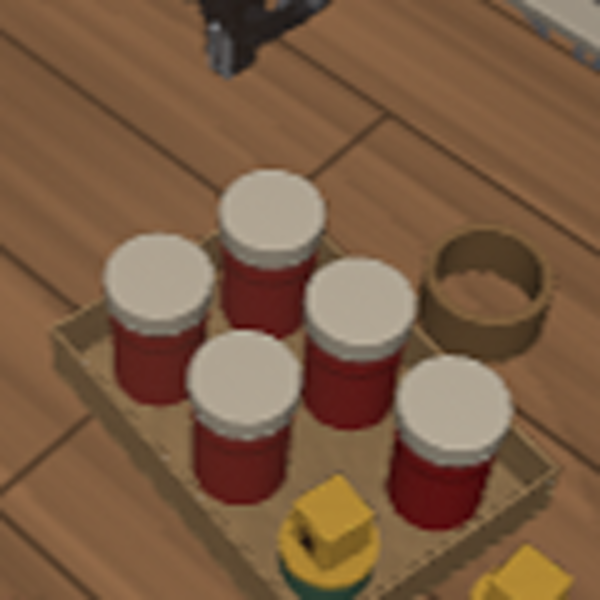

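Cap D, at crop (158,280), is level and lower than before (previously at crop y≈275). The arm is clear and nothing else has moved.

```bash
python3 -c "
from station import r
print(r.job_done())"
```

```text
the job is handed in; nothing more can be done
None
```

The loose cap was the far-row one on the robot's right: it rocked under a light edge press, and I pressed it at its middle 5 mm down to its stop at about 24 N, and the last picture shows it level; three other caps tested solid (light edge presses reached up to 19 N), the fifth needed no test, and the job is handed in with the arm clear.

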